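# Nutmegs from behind the chai glasses

### The job

The two cutting-chai glasses are in the way of the nutmegs: first stand both glasses on the steel tray, then pick up the two nutmegs one at a time and drop each through the neck of the yellow jar, and only then put each glass back upright in the middle of the coaster of its own colour. Set the glasses down gently rather than dropping or tipping them, leave the jar standing, and leave the tea strainer where it lies.

Things in the scene. Friction and masses are not known exactly. Their poses are not given: they have to be found in the camera images.
- glass_red: Empty cutting-chai tumbler of clear fluted glass, about 130 g, with a painted red band round the rim: 88 mm tall, outside diameter 50 mm at the foot widening evenly to 58 mm at the rim, so grip it near the rim (pads centred about 15 mm below). Origin: centre of its underside, z up along its axis. Starts standing in the middle of the red coaster.
- glass_blue: Empty cutting-chai tumbler of clear fluted glass, about 130 g, with a painted blue band round the rim: 88 mm tall, outside diameter 50 mm at the foot widening evenly to 58 mm at the rim, so grip it near the rim (pads centred about 15 mm below). Origin: centre of its underside, z up along its axis. Starts standing in the middle of the blue coaster.
- coaster_red: Red round coaster, 80 mm diameter, 3 mm thick, fixed on a 280 x 260 x 12 mm wooden board on the table. Origin: centre of its underside (the glass stands 3 mm above it); x along the board's long side, away from the robot (yaw within 20 degrees). The coasters' centres are 130 mm apart along y; which is left or right varies.
- coaster_blue: Blue round coaster, 80 mm diameter, 3 mm thick, fixed on a 280 x 260 x 12 mm wooden board on the table. Origin: centre of its underside (the glass stands 3 mm above it); x along the board's long side, away from the robot (yaw within 20 degrees). The coasters' centres are 130 mm apart along y; which is left or right varies.
- nutmeg_plain: Plain dark-brown nutmeg: egg-like, 26 mm in diameter, 30 mm tall, 12 g, standing on a small flat end on the wooden board, behind the glasses. Origin: its centre, 15 mm above the board; z along its height. Only about 60 mm from the nearest glass's axis, so the gripper's body meets a glass still standing there; the nutmegs are about 80 mm apart along the board's y.
- nutmeg_mace: Pale nutmeg wrapped in red strands of mace: egg-like, 26 mm in diameter, 30 mm tall, 12 g, standing on a small flat end on the wooden board, behind the glasses. Origin: its centre, 15 mm above the board; z along its height. Only about 60 mm from the nearest glass's axis, so the gripper's body meets a glass still standing there; the nutmegs are about 80 mm apart along the board's y.
- tray: Steel chai tray, fixed on the table left or right of the board: 240 mm (its x) by 170 mm (its y), rim 18 mm high, sheet and floor 3 mm thick. Origin: centre of its underside; x along its long side, roughly away from the robot. Both glasses fit side by side along x, 110 mm apart.
- jar: Yellow plastic jar, open, loose, 350 g, 135 mm tall, across the board from the tray: body 90 mm in diameter, shoulder from 95 mm up, straight neck from 112 to 135 mm height, 60 mm outside and 52 mm inside diameter; inner floor at 6 mm. Origin: centre of its underside, z up its axis. Its yellow lid (72 mm wide, 13 mm high) lies 130 mm beyond it, not needed.
- strainer: Steel tea strainer lying on the far part of the wooden board, behind the nutmegs, to be left alone: bowl 66 mm in diameter and 25 mm high, centred 50 mm from the origin along -y, thin handle to 97 mm along +y. Origin: underside, in the middle of its length.

How it is judged:
On the way, in this order (a step that is already met when the one before it is completed fails the run):
1. both glasses stand released on the steel tray (x of glass_red in the frame of tray between -0.1 and 0.1 m and y of glass_red in the frame of tray between -0.065 and 0.065 m and z of each of glass_red, glass_blue in the frame of tray below 0.008 m and angle between each of glass_red, glass_blue's own z axis and vertical below 0.12 rad and linear speed of each of glass_red, glass_blue below 0.03 m/s and contact force between the fingers and glass_red below 0.1 N and x of glass_blue in the frame of tray between -0.1 and 0.1 m and y of glass_blue in the frame of tray between -0.065 and 0.065 m and contact force between the fingers and glass_blue below 0.1 N), for 0.2 s.
2. one nutmeg lies in the jar while both glasses stand on the tray (all of step 1 and ((horizontal distance between nutmeg_plain and jar below 0.042 m and z of nutmeg_plain in the frame of jar between 0 and 0.09 m and linear speed of nutmeg_plain below 0.03 m/s and contact force between the fingers and nutmeg_plain below 0.1 N) or (horizontal distance between nutmeg_mace and jar below 0.042 m and z of nutmeg_mace in the frame of jar between 0 and 0.09 m and linear speed of nutmeg_mace below 0.03 m/s and contact force between the fingers and nutmeg_mace below 0.1 N))), for 0.2 s.
3. both nutmegs lie in the jar while both glasses stand on the tray (all of step 1 and horizontal distance between each of nutmeg_plain, nutmeg_mace and jar below 0.042 m and z of nutmeg_plain in the frame of jar between 0 and 0.09 m and linear speed of each of nutmeg_plain, nutmeg_mace below 0.03 m/s and contact force between the fingers and nutmeg_plain below 0.1 N and z of nutmeg_mace in the frame of jar between 0 and 0.09 m and contact force between the fingers and nutmeg_mace below 0.1 N), for 0.2 s.
At the end, for the whole second after the job is handed in: Each glass stands upright, released and at rest on the coaster of its own colour, within 15 mm of its middle; both nutmegs lie at rest inside the jar; the jar stands upright (horizontal distance between glass_red and coaster_red below 0.015 m and z of glass_red in the frame of coaster_red below 0.007 m and angle between each of glass_red, glass_blue, jar's own z axis and vertical below 0.1 rad and linear speed of each of glass_red, glass_blue, nutmeg_plain, nutmeg_mace below 0.03 m/s and contact force between the fingers and glass_red below 0.1 N and horizontal distance between glass_blue and coaster_blue below 0.015 m and z of glass_blue in the frame of coaster_blue below 0.007 m and contact force between the fingers and glass_blue below 0.1 N and horizontal distance between each of nutmeg_plain, nutmeg_mace and jar below 0.042 m and z of nutmeg_plain in the frame of jar between 0 and 0.09 m and contact force between the fingers and nutmeg_plain below 0.1 N and z of nutmeg_mace in the frame of jar between 0 and 0.09 m and contact force between the fingers and nutmeg_mace below 0.1 N); the robot touches nothing.
It fails at once if a glass is tipped over (angle between any of glass_red, glass_blue's own z axis and vertical above 0.6 rad).
It fails at once if a glass is dropped (falls free faster than 0.5 m/s, about 13 mm) ((linear speed of glass_red above 0.5 m/s and contact force between the fingers and glass_red below 0.1 N) or (linear speed of glass_blue above 0.5 m/s and contact force between the fingers and glass_blue below 0.1 N)).
It fails at once if the jar is knocked over (angle between jar's own z axis and vertical above 0.5 rad).
It fails at once if the strainer is moved more than 25 mm (distance of strainer from where it was at the start of the episode above 0.025 m).
It also fails if it takes over 136 s, if anything falls off the work surface, if the arm or the gripper's body presses on something with over 40 N, if the wrist force passes 120 N, or if a joint passes its speed limit or range.

### The arm

A 7-joint arm with a two-finger parallel gripper is mounted at the origin on the work surface. World frame = base frame: x ahead of the robot, y to its left, z up, the work surface at z = 0. Lengths are in m, angles in rad, forces in N, time in s.
With the tool pointing down it reaches from about 0.4 to 0.85 m from the base axis. Payload 10.4 kg.
Tool frame: the origin (TCP) lies at the very end of the fingers, on their centre line; the grasp point (between the pads) lies 19 mm behind it; z points along the fingers, y is the line along which they close (so a half turn about z gives the same grasp; the last joint's range is limited). The gripper opens to 85 mm and grips with 20 to 120 N. Pads are 22 mm wide; open, the fingers measure 114 mm over their backs; the gripper's body (76 mm by 85 mm) begins 54 mm behind the grasp point. The pads swing forward as they close: fully open they stand 13 mm farther back than shut.
Start: joints at [1.269, 0.332, -0.065, 1.46, 0.022, 1.35, -0.088], TCP at [0.172, -0.601, 0.231] pointing down, gripper open.
Joint ranges: [-2.6, 2.6], [-0.5, 2.12], [-1.47, 1.34], [0.16, 2.42], [-1.27, 4.41], [0.06, 2.06], [-2.6, 2.6]. Speed limits (rad/s): [2.22, 2.22, 2.79, 2.79, 3.14, 3.14, 3.14].

### API

Orientations are given as a unit quaternion [x, y, z, w].
In Python, from workcell import manip, optics gives the robot as it stands.
- The arm moves only by the tool jog_arm, never from a script. Its arguments are lists of equal length, an entry for each row: "dr": the turn, a rotation vector about the tool's x, y, z normalised to -1 to 1, where 1 is 4 degrees, a list of three; "translation": the shift along the tool's x, y, z normalised to -1 to 1, where 1 is 0.025 m, a list of three; "jaw": the opening, from 0 (shut) to 1 (fully open). A call has 1 to 10 rows; each row shifts and turns the commanded pose from where the row before left it, along the tool's axes as they then stand; what a row does not reach is not made up. A row lasts 1/10 s, in which the tool goes at most 50 mm and 8.59 degrees, less where a joint would pass 70% of its speed; a pose out of reach is approached as far as the arm can. A call with a number of a shift or a turn outside -1 to 1 is refused whole. A call with a gripper value outside its range is refused whole. The fingers move at their own pace and stop on an object; "squeeze" is the grip in N (left out, the last holds). Time passes only in rows, so rows that do not move let the fingers close. It gives the time, the measured TCP pose, the force, the opening and the grip force at its end, in the units of the state.
- manip.get_obs(): the state, without advancing time (a new reading comes with each control period).
- optics.camera(name): name is "side" or "top" or "wrist"; returns a dict with "color" (400x640x3 uint8, red, green, blue), "mtx" (3x3 intrinsics, pixels), "k1" (the pictures are not rectified: a ray, as slopes to the right and down, at radius r is drawn at 1 + k1 r^2 times it, then the intrinsics apply), "R" (3x3) and "t" (3): a world point X has camera coordinates R X + t. Camera axes: x right, y down, z forward; pixel columns grow to the right and rows downward; lengths in m; the calibration is good to about 2 mm. A picture is of the moment at which its call begins. There is no depth.
- manip.hand_in(): hands the job in; it is judged then, once.
The state is a dict: "clock": time; "joint_pos": joint angles; "joint_velocities": joint speeds; "tau": joint torques, N m; "position": TCP position; "ee_rot": TCP orientation; "ft_force": force on the tool from outside, world axes, zero at the start; "torque": the same for the moment, N m; "grip_width": opening from 0.0 (shut) to 1.0 (fully open); "grasp_force": force on a finger pad.
Only numpy, scipy, OpenCV 4.12 (cv2) and the standard library are available. Lean on these libraries where they do the work, as an engineer would, in place of code of your own. Each camera call takes 0.05 s, during which the arm holds its last target. There are 200 camera calls.

## Working session

There is one attempt and no reset: what is moved stays moved. The work goes in short steps, Python scripts to look and compute and a tool call to move; the robot and the scene stay as the last step left them, time stands still between calls to the robot, and variables do not carry over. Pictures are saved under pics/ and viewed, at most 14 in all, crops included, and the job is handed in when it is done.

Besides the shell and the picture viewer there is one more tool, called as name(argument=value, ...) on one line, values as JSON. jog_arm: Moves the arm, as the interface text tells. Scaled input: -1 to 1 covers 0.025 m each way for a shift and 4 degrees each way for a turn. Its arguments: {"type":"object","properties":{"dr":{"type":"array","items":{"type":"array","items":{"type":"number"}}},"translation":{"type":"array","items":{"type":"array","items":{"type":"number"}}},"jaw":{"type":"array","items":{"type":"number"}},"squeeze":{"type":"number"}},"required":["dr","translation","jaw"]}

```bash
mkdir -p pics; ls; python3 - <<'E'
from workcell import manip, optics
import cv2,pickle
print(manip.get_obs())
d={}
for n in ("top","side"):
    c=optics.camera(n); d[n]=c
    cv2.imwrite(f"pics/{n}0.png",c["color"][:,:,::-1]); print(n,c["mtx"],c["k1"],c["R"],c["t"])
pickle.dump(d,open("d0.pkl","wb"))
E
```

```text
pics
{'clock': 0.0, 'joint_pos': array([ 1.26940841,  0.33287723, -0.06467873,  1.46093348,  0.02159158,
        1.34988875, -0.08846405]), 'joint_velocities': array([ 0.00059069, -0.00040502,  0.00050337,  0.00022814, -0.0004676 ,
        0.00281085, -0.00041652]), 'tau': array([-2.15591881e-04, -6.25457668e+01,  4.90194478e-02, -3.91615605e+01,
        1.62579113e-02,  9.91735869e-03,  2.95007487e-05]), 'position': array([ 0.17187838, -0.60051832,  0.23051627]), 'ee_rot': array([ 9.90297718e-01,  1.38960178e-01, -1.29420133e-04, -6.93948612e-04]), 'ft_force': array([ 0.13527488,  0.05969233, -0.88415559]), 'torque': array([ 0.00178475,  0.06883257, -0.01135961]), 'grasp_force': 0.0, 'grip_width': 0.9991182988784981}
top [[513.03207125   0.         319.26820701]
 [  0.         513.03207125 200.26557076]
 [  0.           0.           1.        ]] -0.1285862068636358 [[ 0.00386229 -0.99995895  0.0081959 ]
 [-0.98970122 -0.00499523 -0.14306134]
 [ 0.14309641 -0.00755895 -0.98967989]] [0.00289156 0.56269306 1.20751946]
side [[404.02469783   0.         320.2876346 ]
 [  0.         404.02469783 197.47640884]
 [  0.           0.           1.        ]] -0.027447861098756444 [[ 0.97262818 -0.23146075  0.02050207]
 [-0.13331229 -0.628101   -0.76662701]
 [ 0.19032144  0.74290986 -0.64176529]] [-0.54939019  0.11808957  0.81506615]
```

View pics/top0.png

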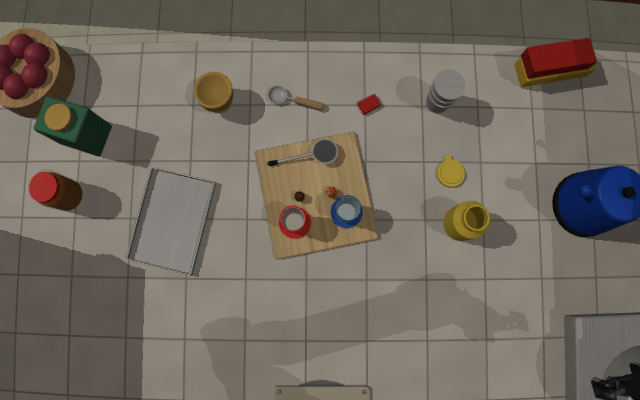

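View pics/side0.png

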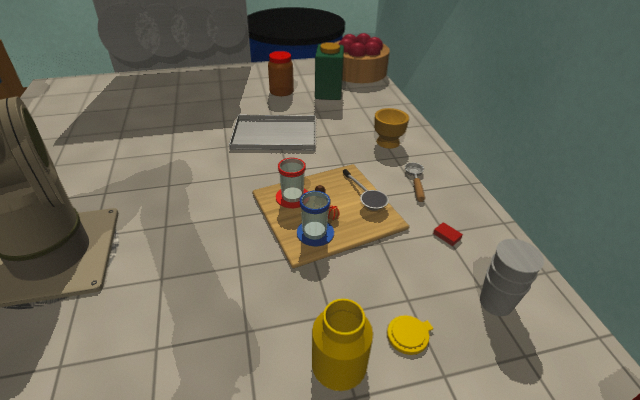

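```bash
cat > h.py <<'E'
import numpy as np,cv2
from workcell import manip,optics
from scipy.spatial.transform import Rotation as Ro
def dist(c): return np.array([c["k1"],0,0,0,0.])
def proj(c,X):
    return cv2.projectPoints(np.array(X,float).reshape(-1,3),cv2.Rodrigues(c["R"])[0],np.array(c["t"]),c["mtx"],dist(c))[0].reshape(-1,2)
def back(c,px,z):
    n=cv2.undistortPoints(np.array(px,float).reshape(-1,1,2),c["mtx"],dist(c)).reshape(-1,2)
    C=-c["R"].T@c["t"]; d=np.c_[n,np.ones(len(n))]@c["R"]
    return C+d*((z-C[2])/d[:,2])[:,None]
def rect(c,z,x0,x1,y0,y1,s=0.001):
    # up = +x, left = +y
    xs=np.arange(x1,x0,-s); ys=np.arange(y1,y0,-s)
    Y,X=np.meshgrid(ys,xs); p=proj(c,np.c_[X.ravel(),Y.ravel(),np.full(X.size,z)]).reshape(X.shape+(2,)).astype(np.float32)
    return cv2.remap(c["color"],p[...,0],p[...,1],cv2.INTER_LINEAR)
def toward(px,x1,y1,s=0.001): return np.c_[x1-px[:,1]*s,y1-px[:,0]*s]
def mask(im,col):
    h,s,v=[a.astype(int) for a in cv2.split(cv2.cvtColor(im,cv2.COLOR_RGB2HSV))]
    return {"red":((h<6)|(h>172))&(s>170)&(v>90),"blue":(h>100)&(h<130)&(s>130)&(v>60),
      "yellow":(h>22)&(h<32)&(s>190)&(v>60),"wood":(h>9)&(h<24)&(s>70)&(v>80)}[col].astype(np.uint8)
def blobs(m,amin=20):
    n,l,st,ce=cv2.connectedComponentsWithStats(m)
    return [(st[i][:4].tolist(),int(st[i][4]),ce[i].round(1).tolist()) for i in range(1,n) if st[i][4]>amin]
def goto(tgt,yaw=None):
    """tool-frame shift in units of 0.025 m and yaw turn in units of 4deg"""
    o=manip.get_obs(); R=Ro.from_quat(o["ee_rot"]).as_matrix()
    return (R.T@(np.array(tgt)-o["position"])/0.025).round(3)
E
python3 - <<'E'
import pickle
from h import *
d=pickle.load(open("d0.pkl","rb"))
t=d["top"];s=d["side"]
for n in d:
    for c in ("red","blue","yellow","wood"):
        print(n,c,[b for b in blobs(mask(d[n]["color"],c)) if b[1]>30][:12])
a=rect(t,0.012,.36,.72,-.15,.2); cv2.imwrite("pics/r1.png",cv2.resize(a,None,fx=1.6,fy=1.6)[:,:,::-1])
print(back(t,[[294,222],[347,212]],.1),back(t,[[172,222]],.0),back(t,[[475,218]],.135))
b=s["color"][140:280,230:430]; cv2.imwrite("pics/s1.png",cv2.resize(b,None,fx=4,fy=4,interpolation=cv2.INTER_CUBIC)[:,:,::-1])
E
```

```text
top red [([527, 38, 69, 34], 1557, [561.0, 54.4]), ([358, 95, 23, 18], 240, [368.7, 103.5]), ([29, 172, 28, 30], 641, [42.8, 186.5]), ([279, 207, 32, 32], 332, [297.0, 227.1])]
top blue [([558, 166, 82, 63], 3961, [599.4, 196.8]), ([331, 197, 31, 31], 295, [343.8, 216.6])]
top yellow [([466, 207, 19, 19], 143, [474.5, 214.2]), ([445, 225, 25, 16], 86, [455.9, 234.2])]
top wood [([0, 28, 60, 80], 1433, [33.6, 67.6]), ([514, 57, 80, 31], 385, [534.0, 72.9]), ([13, 59, 14, 16], 106, [19.8, 66.3]), ([193, 72, 39, 37], 1122, [212.4, 89.6]), ([295, 97, 29, 13], 187, [309.5, 102.9]), ([45, 104, 26, 26], 530, [57.2, 116.5]), ([255, 132, 123, 127], 8880, [314.6, 194.2]), ([443, 155, 21, 13], 37, [451.2, 159.2]), ([437, 173, 28, 15], 45, [450.5, 182.1]), ([443, 201, 47, 39], 816, [463.6, 221.5])]
side red [([340, 34, 40, 17], 280, [360.2, 41.4]), ([269, 51, 22, 12], 202, [279.3, 56.2]), ([278, 159, 27, 18], 130, [290.4, 171.3]), ([276, 190, 24, 18], 177, [285.6, 201.3]), ([435, 223, 27, 19], 257, [448.1, 231.9])]
side blue [([288, 48, 27, 11], 187, [301.1, 53.4]), ([300, 193, 30, 21], 142, [312.5, 207.5]), ([297, 224, 37, 22], 317, [315.9, 236.5])]
side yellow [([312, 299, 61, 92], 4269, [341.0, 345.0]), ([387, 316, 46, 39], 1308, [408.7, 334.1])]
side wood [([321, 41, 19, 12], 140, [330.1, 45.6]), ([343, 44, 47, 40], 850, [362.7, 66.4]), ([268, 62, 19, 7], 73, [276.8, 65.4]), ([7, 96, 15, 30], 255, [13.6, 110.3]), ([0, 98, 11, 31], 210, [3.8, 113.8]), ([20, 104, 5, 22], 39, [21.6, 114.0]), ([374, 108, 36, 18], 495, [391.7, 116.3]), ([376, 137, 24, 12], 125, [387.5, 144.4]), ([21, 139, 10, 13], 71, [24.9, 145.6]), ([12, 146, 8, 9], 39, [16.0, 150.2]), ([49, 165, 8, 13], 55, [52.7, 171.5]), ([252, 164, 158, 105], 6675, [329.7, 216.2])]
[[ 0.50322998  0.06381107  0.1       ]
 [ 0.52700312 -0.05830683  0.1       ]] [[0.51134036 0.37580065 0.        ]] [[ 0.51013657 -0.34733642  0.135     ]]
```

View pics/r1.png

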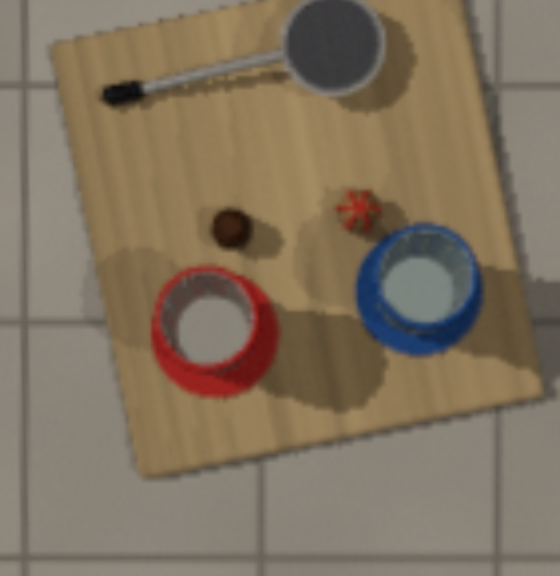

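View pics/s1.png

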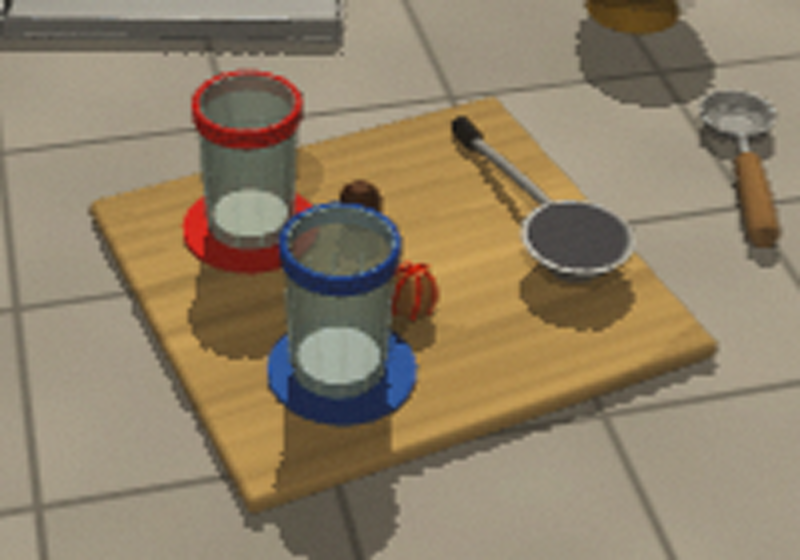

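Top-rectified view: red glass/coaster on the left, centred near (215,334) in crop pixels. Blue is on the right at (419,291), plain nutmeg (231,229), mace (359,210), strainer bowl (333,45). The side crop agrees: rims at (247,100) and (340,240). Next I fit them numerically.

```bash
python3 - <<'E'
import pickle
from h import *
from scipy.optimize import least_squares
d=pickle.load(open("d0.pkl","rb"))
X1,Y1=.75,.25
def fit(c,col,z,r,guess,part=None):
    m=mask(rect(c,z,.4,X1,-.45,Y1),col)
    p=np.concatenate([k[:,0,:] for k in cv2.findContours(m,cv2.RETR_EXTERNAL,cv2.CHAIN_APPROX_NONE)[0]])
    w=toward(p,X1,Y1); D=np.linalg.norm(w-guess,axis=1); w=w[abs(D-r)<.009]
    if part is not None: w=w[((w-guess)@part)>0]
    f=least_squares(lambda q:np.linalg.norm(w-q,axis=1)-r,guess,loss="soft_l1",f_scale=.0015)
    return f.x.round(4),len(w),abs(f.fun).mean().round(4)
for c in "top","side":
  C=-d[c]["R"].T@d[c]["t"]; print(c,"cam",C.round(3))
  for col,g in (("red",(.511,.0656)),("blue",(.538,-.062))):
    g=np.array(g); toc=(C[:2]-g)/np.linalg.norm(C[:2]-g)
    print(c,col,"coaster",fit(d[c],col,.015,.040,g,toc),"rim",fit(d[c],col,.103,.029,g,-toc))
  g=np.array([.511,-.347]);print("jar",fit(d[c],"yellow",.135,.030,g))
t=d["top"];s=d["side"]
k=back(t,[[152.5,169],[216,182],[192.5,275],[128,259]],.016);print("tray",k.round(3),k.mean(0))
ks=back(s,[[239,116],[316,117],[314,149],[231,149]],.016);print("tray side",ks.round(3))
for n,px,c in (("plain",[231/1.6,229/1.6],t),("mace",[359/1.6,210/1.6],t)):
    w=toward(np.array([px]),.72,.2)[0]; p=proj(t,[[*w,.012]]); print(n,back(t,p,.028))
print("side",back(s,[[320,189.5],[333.5,213]],.03).round(3))
for n,b in(("top",(275,170,85,40)),("side",(300,175,50,50))):
    x,y,w,h=b;im=d[n]["color"][y:y+h,x:x+w].astype(int);m=((im.sum(2)<150)&(im[...,0]>im[...,2]+8)).astype(np.uint8)
    print(n,[(q[0],q[1],[q[2][0]+x,q[2][1]+y]) for q in blobs(m,8)])
E
```

```text
top cam [0.384 0.015 1.276]
top red coaster (array([0.513 , 0.0665]), 110, np.float64(0.0006)) rim (array([0.5117, 0.0673]), 165, np.float64(0.001))
top blue coaster (array([ 0.5402, -0.0625]), 109, np.float64(0.0009)) rim (array([ 0.5356, -0.0598]), 92, np.float64(0.001))
jar (array([ 0.509 , -0.3451]), 238, np.float64(0.0043))
side cam [ 0.395 -0.659  0.625]
side red coaster (array([0.5124, 0.0663]), 82, np.float64(0.001)) rim (array([0.5126, 0.0679]), 114, np.float64(0.0007))
side blue coaster (array([ 0.5388, -0.0589]), 109, np.float64(0.0006)) rim (array([ 0.537 , -0.0593]), 81, np.float64(0.0006))
jar (array([ 0.5117, -0.3512]), 106, np.float64(0.0014))
tray [[0.644 0.428 0.016]
 [0.611 0.264 0.016]
 [0.38  0.315 0.016]
 [0.416 0.479 0.016]] [0.51281891 0.3716083  0.016     ]
tray side [[0.421 0.478 0.016]
 [0.652 0.425 0.016]
 [0.607 0.251 0.016]
 [0.385 0.297 0.016]]
plain [[0.57443385 0.05510841 0.028     ]]
mace [[ 0.58615848 -0.02387855  0.028     ]]
side [[ 0.577  0.059  0.03 ]
 [ 0.587 -0.028  0.03 ]]
top [([20, 22, 10, 9], 75, [299.3, 196.1]), ([57, 23, 4, 5], 13, [333.5, 194.8])]
side [([15, 12, 10, 6], 33, [320.1, 188.9]), ([28, 38, 2, 6], 9, [328.6, 215.9])]
```

jog_arm(dr=[[0,0,1],[0,0,1],[0,0,1],[0,0,0.995],[0,0,0],[0,0,0],[0,0,0],[0,0,0],[0,0,0],[0,0,0]], translation=[[0,0,0],[0,0,0],[0,0,0],[0,0,0],[0.6,-0.95,0],[0.6,-0.95,0],[0.6,-0.95,0],[0.6,-0.95,0],[0.6,-0.95,0],[0.6,-0.95,0]], jaw=[1,1,1,1,1,1,1,1,1,1], squeeze=30)

```text
clock: 1.1
position: [0.2624, -0.4572, 0.231]
ee_rot: [1.0, -0.0, -0.0, -0.0]
ft_force: [0.2, 0.5, -0.5]
grip_width: 0.996
grasp_force: 0.0
```

jog_arm(dr=[[0,0,0],[0,0,0],[0,0,0],[0,0,0],[0,0,0],[0,0,0],[0,0,0],[0,0,0],[0,0,0],[0,0,0]], translation=[[0.6,-0.95,0],[0.6,-0.95,0],[0.6,-0.95,0],[0.6,-0.95,0],[0.6,-0.95,0],[0.6,-0.95,0],[0.6,-0.95,0],[0.6,-0.95,0],[0.6,-0.95,0],[0.6,-0.95,0]], jaw=[1,1,1,1,1,1,1,1,1,1])

```text
clock: 2.1
position: [0.4123, -0.2198, 0.2311]
ee_rot: [1.0, -0.0, -0.0, -0.0]
ft_force: [-0.4, -0.3, 0.7]
grip_width: 1.001
grasp_force: 0.0
```

jog_arm(dr=[[0,0,0],[0,0,0],[0,0,0],[0,0,0],[0,0,0],[0,0,0],[0,0,0],[0,0,0]], translation=[[0.72,-0.91,0],[0.72,-0.91,0],[0.72,-0.91,0],[0.72,-0.91,0],[0.72,-0.91,0],[0.72,-0.91,0],[0.72,-0.91,0],[0,0,0]], jaw=[1,1,1,1,1,1,1,1])

```text
clock: 2.9
position: [0.5393, -0.0577, 0.2309]
ee_rot: [1.0, 0.003, 0.0, -0.001]
ft_force: [-0.8, 0.8, -1.3]
grip_width: 1.003
grasp_force: 0.0
```

```bash
python3 - <<'E'
from h import *
c=optics.camera("wrist");im=c["color"].copy()
print(manip.get_obs()["position"],(-c["R"].T@c["t"]).round(3))
a=np.linspace(0,2*np.pi,60)
for (x,y,z,r,col) in ((.538,-.0605,.103,.029,(0,255,255)),(.538,-.0605,.015,.04,(255,255,0)),(.5125,.067,.103,.029,(0,255,255)),(.5125,.067,.015,.04,(255,255,0))):
    p=proj(c,np.c_[x+r*np.cos(a),y+r*np.sin(a),0*a+z])
    cv2.polylines(im,[p.round().astype(int)],True,col,1)
cv2.imwrite("pics/w1.png",im[:,:,::-1])
E
```

```text
[ 0.53841546 -0.05973293  0.23078368] [ 0.615 -0.058  0.373]
```

View pics/w1.png

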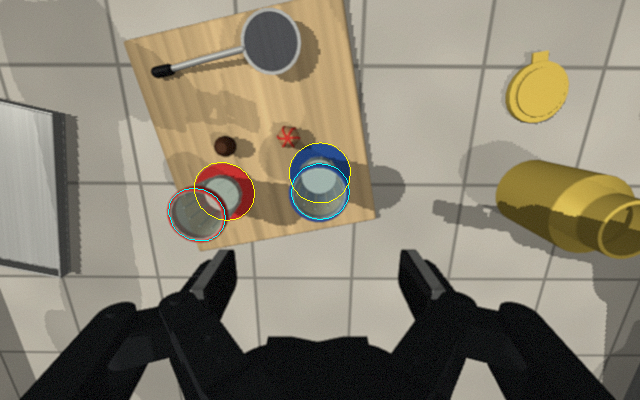

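The overlay matches within about 1 px, with the blue rim at (320,192) and the red at (198,214), so I descend on blue.

jog_arm(dr=[[0,0,0],[0,0,0],[0,0,0],[0,0,0],[0,0,0],[0,0,0],[0,0,0],[0,0,0],[0,0,0]], translation=[[0,0.03,1],[0,0,1],[0,0,1],[0,0,1],[0,0,1],[0,0,1],[0,0,0.3],[0,0,0.25],[0,0,0]], jaw=[1,1,1,1,1,1,1,1,1])

```text
clock: 3.85
position: [0.5381, -0.0628, 0.0677]
ee_rot: [1.0, -0.0, -0.0, 0.0]
ft_force: [-0.5, -0.4, 0.9]
grip_width: 0.995
grasp_force: 0.0
```

jog_arm(dr=[[0,0,0],[0,0,0],[0,0,0],[0,0,0],[0,0,0],[0,0,0],[0,0,0],[0,0,0]], translation=[[0,0,0],[0,0,0],[0,0,0],[0,0,0],[0,0,0],[0,0,0],[0,0,0],[0,0,0]], jaw=[0.7,0.6,0.5,0.5,0.5,0.5,0.5,0.5], squeeze=30)

```text
clock: 4.65
position: [0.539, -0.0622, 0.0688]
ee_rot: [1.0, 0.0, 0.001, 0.0]
ft_force: [0.2, 0.8, 6.2]
grip_width: 0.659
grasp_force: 31.4
```

jog_arm(dr=[[0,0,0],[0,0,0],[0,0,0],[0,0,0],[0,0,0],[0,0,0],[0,0,0],[0,0,0],[0,0,0],[0,0,0]], translation=[[0,0,-0.2],[0,0,-0.6],[0,0,-1],[0,0,-1],[0,0,-1],[0,0,-1],[0,0,-0.4],[0,-0.5,0],[0,-0.8,0],[0.08,-1,0]], jaw=[0.5,0.5,0.5,0.5,0.5,0.5,0.5,0.5,0.5,0.5])

```text
clock: 5.65
position: [0.5392, -0.0043, 0.1962]
ee_rot: [1.0, -0.001, -0.001, 0.0]
ft_force: [0.4, -0.6, -1.2]
grip_width: 0.657
grasp_force: 32.3
```

jog_arm(dr=[[0,0,0],[0,0,0],[0,0,0],[0,0,0],[0,0,0],[0,0,0],[0,0,0],[0,0,0],[0,0,0],[0,0,0]], translation=[[0.08,-1,0],[0.08,-1,0],[0.08,-1,0],[0.08,-1,0],[0.08,-1,0],[0.08,-1,0],[0.08,-1,0],[0.08,-1,0],[0.08,-1,0],[0.08,-1,0]], jaw=[0.5,0.5,0.5,0.5,0.5,0.5,0.5,0.5,0.5,0.5])

```text
clock: 6.65
position: [0.5589, 0.2468, 0.1959]
ee_rot: [1.0, 0.0, -0.001, 0.0]
ft_force: [0.5, 0.2, -2.1]
grip_width: 0.657
grasp_force: 32.4
```

jog_arm(dr=[[0,0,0],[0,0,0],[0,0,0],[0,0,0],[0,0,0],[0,0,0],[0,0,0],[0,0,0]], translation=[[0.08,-1,0],[0.08,-1,0],[0.08,-1,0],[0,-0.8,0],[0,-0.5,0],[0,-0.27,0],[0,0,0],[0,0,0]], jaw=[0.5,0.5,0.5,0.5,0.5,0.5,0.5,0.5])

```text
clock: 7.45
position: [0.5664, 0.3584, 0.1973]
ee_rot: [1.0, -0.0, -0.0, 0.0]
ft_force: [0.9, -0.2, -0.5]
grip_width: 0.659
grasp_force: 32.4
```

```bash
python3 - <<'E'
from h import *
c=optics.camera("side");cv2.imwrite("pics/s2.png",cv2.resize(c["color"][40:260,150:430],(800,628))[:590,:,::-1])
E
```

```text
(no output)
```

View pics/s2.png

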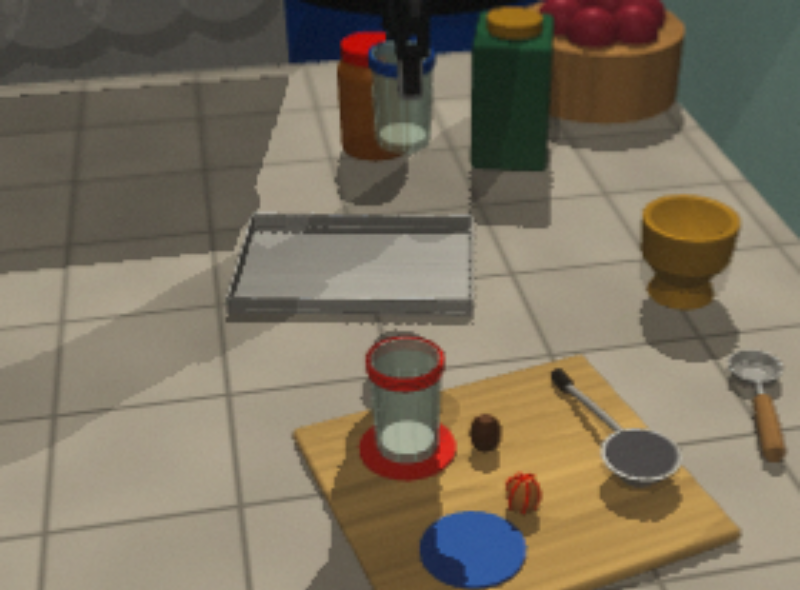

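The blue glass hangs upright at crop (403,95), the blue coaster is empty and the tray is free. Lowering it next.

jog_arm(dr=[[0,0,0],[0,0,0],[0,0,0],[0,0,0],[0,0,0],[0,0,0],[0,0,0],[0,0,0],[0,0,0]], translation=[[0,0,0.5],[0,0,1],[0,0,1],[0,0,1],[0,0,1],[0,0,0.6],[0,0,0.3],[0,0,0.1],[0,0,0]], jaw=[0.5,0.5,0.5,0.5,0.5,0.5,0.5,0.5,0.5])

```text
clock: 8.4
position: [0.5664, 0.3595, 0.0606]
ee_rot: [1.0, -0.0, 0.0, -0.0]
ft_force: [-0.3, -0.5, -0.3]
grip_width: 0.657
grasp_force: 32.4
```

jog_arm(dr=[[0,0,0],[0,0,0]], translation=[[0,0,0.08],[0,0,0]], jaw=[0.5,0.5])

```text
clock: 8.6
position: [0.5664, 0.3596, 0.0587]
ee_rot: [1.0, -0.0, 0.0, -0.0]
ft_force: [-0.2, 0.4, -1.2]
grip_width: 0.653
grasp_force: 32.4
```

jog_arm(dr=[[0,0,0],[0,0,0]], translation=[[0,0,0.06],[0,0,0]], jaw=[0.5,0.5])

```text
clock: 8.8
position: [0.5664, 0.3596, 0.057]
ee_rot: [1.0, -0.0, 0.0, -0.0]
ft_force: [1.2, 0.9, 0.2]
grip_width: 0.659
grasp_force: 32.4
```

jog_arm(dr=[[0,0,0],[0,0,0]], translation=[[0,0,0.04],[0,0,0]], jaw=[0.5,0.5])

```text
clock: 9.0
position: [0.5667, 0.3597, 0.0568]
ee_rot: [1.0, -0.0, 0.001, -0.0]
ft_force: [-1.0, -1.8, 7.3]
grip_width: 0.655
grasp_force: 32.1
```

jog_arm(dr=[[0,0,0],[0,0,0],[0,0,0],[0,0,0],[0,0,0],[0,0,0],[0,0,0],[0,0,0],[0,0,0],[0,0,0]], translation=[[0,0,0],[0,0,0],[0,0,0],[0,0,0],[0,0,0],[0,0,-0.3],[0,0,-1],[0,0,-1],[0,0,-1],[0,0,-1]], jaw=[0.72,0.8,0.9,1,1,1,1,1,1,1])

```text
clock: 10.0
position: [0.5661, 0.3594, 0.1647]
ee_rot: [1.0, 0.0, 0.0, -0.0]
ft_force: [0.3, 0.8, -0.9]
grip_width: 1.002
grasp_force: 0.0
```

```bash
python3 - <<'E'
from h import *
o=manip.get_obs();p=o["position"];print(p,o["grip_width"])
print((np.array([.5125,.067])-p[:2])/.025)
c=optics.camera("top");im=c["color"].copy()
a=np.linspace(0,2*np.pi,60)
p=proj(c,np.c_[.5665+.029*np.cos(a),.3597+.029*np.sin(a),0*a+.091])
cv2.polylines(im,[p.round().astype(int)],True,(255,255,0),1)
cv2.imwrite("pics/t2.png",cv2.resize(im[100:300,100:400],None,fx=2.6,fy=2.6)[:,:,::-1])
E
```

```text
[0.56607845 0.35941356 0.16474344] 1.0017452366528927
[ -2.14313782 -11.69654237]
```

View pics/t2.png

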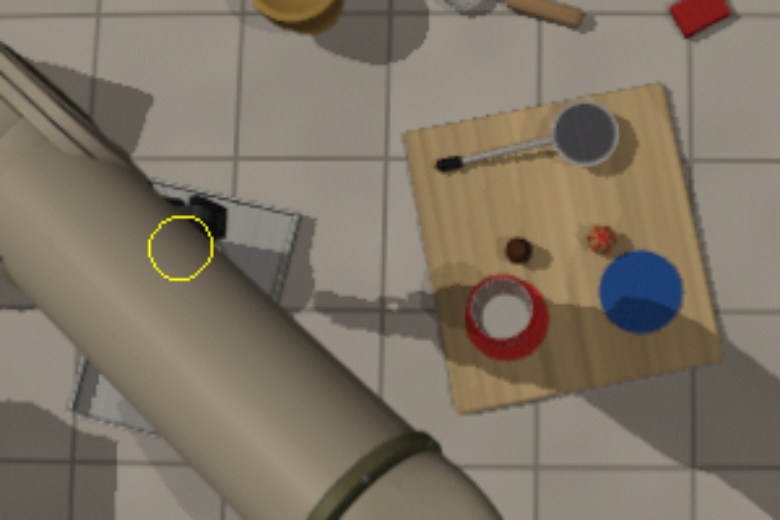

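The arm hides the tray in the top view. The red glass (505,315) is still on its coaster and the nutmegs are unmoved. On to red.

jog_arm(dr=[[0,0,0],[0,0,0],[0,0,0],[0,0,0],[0,0,0],[0,0,0],[0,0,0],[0,0,0],[0,0,0],[0,0,0]], translation=[[0,0.5,0],[-0.17,0.9,0],[-0.2,1,0],[-0.2,1,0],[-0.2,1,0],[-0.2,1,0],[-0.2,1,0],[-0.2,1,0],[-0.2,1,0],[-0.2,1,0]], jaw=[1,1,1,1,1,1,1,1,1,1])

```text
clock: 11.05
position: [0.521, 0.1223, 0.1624]
ee_rot: [1.0, -0.0, -0.0, 0.0]
ft_force: [-0.6, -0.8, 0.4]
grip_width: 0.992
grasp_force: 0.0
```

jog_arm(dr=[[0,0,0],[0,0,0],[0,0,0],[0,0,0],[0,0,0]], translation=[[-0.2,1,0],[-0.17,0.8,0],[0,0.5,0],[0,0,0],[0,0,0]], jaw=[1,1,1,1,1])

```text
clock: 11.55
position: [0.5126, 0.0673, 0.1629]
ee_rot: [1.0, -0.0, -0.0, -0.0]
ft_force: [0.1, 0.1, 0.3]
grip_width: 1.002
grasp_force: 0.0
```

Down to 0.068, close.

jog_arm(dr=[[0,0,0],[0,0,0],[0,0,0],[0,0,0],[0,0,0],[0,0,0]], translation=[[0,0,1],[0,0,1],[0,0,1],[0,0,0.5],[0,0,0.3],[0,0,0]], jaw=[1,1,1,1,1,1])

```text
clock: 12.15
position: [0.5124, 0.0675, 0.0677]
ee_rot: [1.0, 0.0, -0.0, -0.0]
ft_force: [0.2, 0.2, 0.5]
grip_width: 1.0
grasp_force: 0.0
```

jog_arm(dr=[[0,0,0],[0,0,0],[0,0,0],[0,0,0],[0,0,0],[0,0,0],[0,0,0]], translation=[[0,0,0],[0,0,0],[0,0,0],[0,0,0],[0,0,0],[0,0,0],[0,0,0]], jaw=[0.7,0.6,0.5,0.5,0.5,0.5,0.5])

```text
clock: 12.85
position: [0.5136, 0.0671, 0.0693]
ee_rot: [1.0, -0.0, 0.001, -0.0]
ft_force: [-0.6, 0.8, 7.2]
grip_width: 0.652
grasp_force: 31.5
```

jog_arm(dr=[[0,0,0],[0,0,0],[0,0,0],[0,0,0],[0,0,0],[0,0,0],[0,0,0],[0,0,0],[0,0,0],[0,0,0]], translation=[[0,0,-0.2],[0,0,-0.6],[0,0,-1],[0,0,-1],[0,0,-0.4],[-0.1,-0.5,0],[-0.2,-0.84,0],[-0.2,-1,0],[-0.2,-1,0],[-0.2,-1,0]], jaw=[0.5,0.5,0.5,0.5,0.5,0.5,0.5,0.5,0.5,0.5])

```text
clock: 13.85
position: [0.4887, 0.1769, 0.1469]
ee_rot: [1.0, 0.0, -0.001, 0.0]
ft_force: [0.0, -0.5, -1.7]
grip_width: 0.655
grasp_force: 32.3
```

jog_arm(dr=[[0,0,0],[0,0,0],[0,0,0],[0,0,0],[0,0,0],[0,0,0],[0,0,0],[0,0,0],[0,0,0],[0,0,0]], translation=[[-0.2,-1,0],[-0.2,-1,0],[-0.2,-1,0],[-0.2,-1,0],[-0.2,-1,0],[-0.2,-1,0],[-0.08,-1,0],[0,-0.8,0],[0,-0.5,0],[0,0,0]], jaw=[0.5,0.5,0.5,0.5,0.5,0.5,0.5,0.5,0.5,0.5])

```text
clock: 14.85
position: [0.4559, 0.3852, 0.1468]
ee_rot: [1.0, 0.002, -0.001, -0.0]
ft_force: [-0.7, -0.2, -1.4]
grip_width: 0.652
grasp_force: 32.4
```

```bash
python3 - <<'E'
from h import *
print(manip.get_obs()["position"])
c=optics.camera("side");im=c["color"].copy()
a=np.linspace(0,2*np.pi,60)
for x,y,z,r,k in((.5665,.3597,.091,.029,(255,255,0)),(.5665,.3597,.003,.025,(255,255,0)),(.459,.383,.003,.025,(0,255,0))):
    p=proj(c,np.c_[x+r*np.cos(a),y+r*np.sin(a),0*a+z]);cv2.polylines(im,[p.round().astype(int)],True,k,1)
cv2.imwrite("pics/s3.png",cv2.resize(im[60:200,180:380],None,fx=4,fy=4)[:,:,::-1])
E
```

```text
[0.45587924 0.385187   0.14676967]
```

View pics/s3.png

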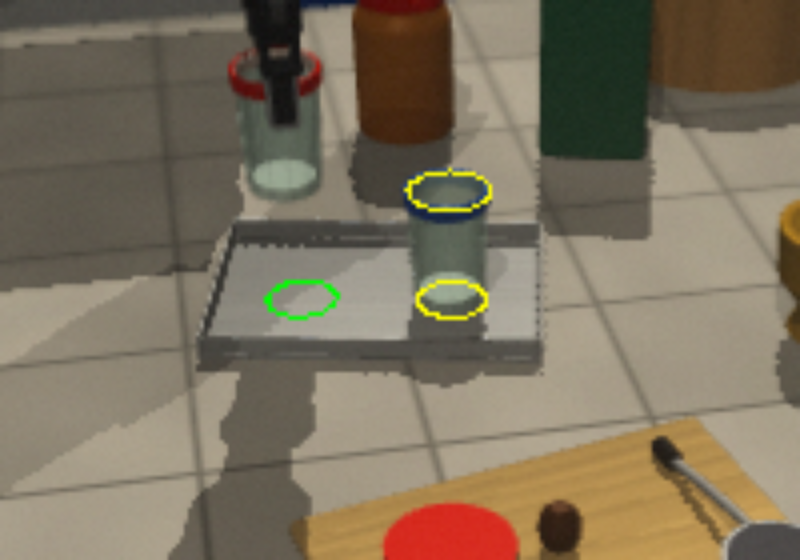

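The blue glass stands upright on the tray at (450,245), and red hangs at (278,130). Lowering red.

jog_arm(dr=[[0,0,0],[0,0,0],[0,0,0],[0,0,0],[0,0,0],[0,0,0],[0,0,0],[0,0,0]], translation=[[0,0,0.5],[0,0,1],[0,0,1],[0,0,0.6],[0,0,0.3],[0,0,0.1],[0,0,0],[0,0,0]], jaw=[0.5,0.5,0.5,0.5,0.5,0.5,0.5,0.5])

```text
clock: 15.7
position: [0.4586, 0.3833, 0.0615]
ee_rot: [1.0, -0.0, 0.001, -0.0]
ft_force: [0.3, -1.0, -1.8]
grip_width: 0.654
grasp_force: 32.4
```

jog_arm(dr=[[0,0,0],[0,0,0]], translation=[[0,0,0.06],[0,0,0]], jaw=[0.5,0.5])

```text
clock: 15.9
position: [0.4583, 0.3829, 0.0594]
ee_rot: [1.0, -0.0, 0.0, -0.0]
ft_force: [-0.4, -0.2, -1.1]
grip_width: 0.656
grasp_force: 32.4
```

jog_arm(dr=[[0,0,0],[0,0,0],[0,0,0]], translation=[[0,0,0.06],[0,0,0.02],[0,0,0]], jaw=[0.5,0.5,0.5])

```text
clock: 16.2
position: [0.4583, 0.383, 0.0574]
ee_rot: [1.0, -0.0, 0.0, -0.0]
ft_force: [-0.1, -0.6, 2.7]
grip_width: 0.653
grasp_force: 32.5
```

jog_arm(dr=[[0,0,0],[0,0,0]], translation=[[0,0,0.03],[0,0,0]], jaw=[0.5,0.5])

```text
clock: 16.4
position: [0.4586, 0.3831, 0.0573]
ee_rot: [1.0, -0.0, 0.001, -0.0]
ft_force: [-0.7, -2.9, 8.0]
grip_width: 0.655
grasp_force: 32.6
```

jog_arm(dr=[[0,0,0],[0,0,0],[0,0,0],[0,0,0],[0,0,0],[0,0,0],[0,0,0],[0,0,0],[0,0,0],[0,0,0]], translation=[[0,0,0],[0,0,0],[0,0,0],[0,0,0],[0,0,0],[0,0,-0.3],[0,0,-1],[0,0,-1],[0,0,-1],[0,0,-1]], jaw=[0.72,0.8,0.9,1,1,1,1,1,1,1])

```text
clock: 17.4
position: [0.458, 0.3829, 0.1654]
ee_rot: [1.0, 0.0, 0.0, -0.0]
ft_force: [0.0, 0.5, -1.1]
grip_width: 1.0
grasp_force: 0.0
```

jog_arm(dr=[[0,0,0],[0,0,0],[0,0,0],[0,0,0],[0,0,0],[0,0,0],[0,0,0],[0,0,0],[0,0,0],[0,0,0]], translation=[[0.2,0.5,0],[0.36,1,0],[0.36,1,0],[0.36,1,0],[0.36,1,0],[0.36,1,0],[0.36,1,0],[0.36,1,0],[0.36,1,0],[0.36,1,0]], jaw=[1,1,1,1,1,1,1,1,1,1])

```text
clock: 18.4
position: [0.5442, 0.1437, 0.1637]
ee_rot: [1.0, -0.0, -0.0, 0.0]
ft_force: [0.7, -0.4, 0.2]
grip_width: 1.0
grasp_force: 0.0
```

jog_arm(dr=[[0,0,0],[0,0,0],[0,0,0],[0,0,0],[0,0,0],[0,0,0]], translation=[[0.36,1,0],[0.36,1,0],[0.3,1,0],[0.2,0.58,0],[0,0,0],[0,0,0]], jaw=[1,1,1,1,1,1])

```text
clock: 19.0
position: [0.5743, 0.0567, 0.1637]
ee_rot: [1.0, 0.0, -0.0, -0.0]
ft_force: [0.3, 0.6, -0.4]
grip_width: 0.996
grasp_force: 0.0
```

```bash
python3 - <<'E'
from h import *
import pickle
c=optics.camera("wrist");pickle.dump(c,open("w2.pkl","wb"));im=c["color"].copy()
print(manip.get_obs()["position"])
print(proj(c,[[.575,.056,.028],[.587,-.0255,.028]]))
b=im.copy()
a=np.linspace(0,2*np.pi,60)
for x,y,z,r in((.575,.056,.027,.013),(.587,-.0255,.027,.013)):
    p=proj(c,np.c_[x+r*np.cos(a),y+r*np.sin(a),0*a+z]);cv2.polylines(b,[p.round().astype(int)],True,(255,255,0),1)
cv2.imwrite("pics/w2.png",b[:,:,::-1])
E
```

```text
[0.57417449 0.05742305 0.16380769]
[[317.53026822 187.87518151]
 [397.42847004 176.515254  ]]
```

View pics/w2.png

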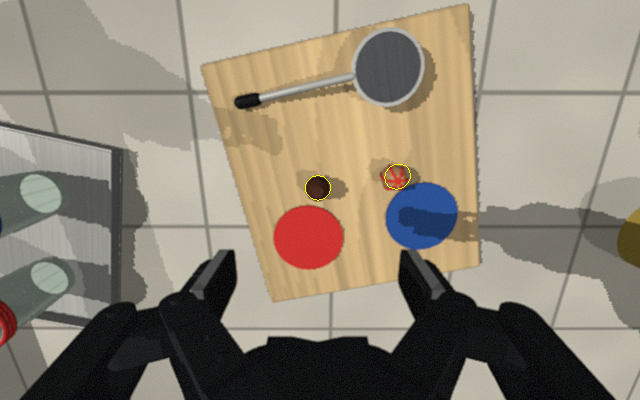

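The plain nutmeg is exactly under the overlay at (318,188) and mace at (396,178), about 2 px off. Both glasses stand on the tray at left.

jog_arm(dr=[[0,0,0],[0,0,0],[0,0,0],[0,0,0],[0,0,0],[0,0,0],[0,0,0],[0,0,0],[0,0,0]], translation=[[0.03,0.03,1],[0,0.02,1],[0,0,1],[0,0,1],[0,0,1],[0,0,0.5],[0,0,0.3],[0,0,0.1],[0,0,0]], jaw=[0.7,0.7,0.7,0.7,0.7,0.7,0.7,0.7,0.7])

```text
clock: 19.95
position: [0.5758, 0.0549, 0.017]
ee_rot: [1.0, 0.0, 0.0, -0.0]
ft_force: [0.1, 0.8, -0.3]
grip_width: 0.698
grasp_force: 0.0
```

jog_arm(dr=[[0,0,0],[0,0,0],[0,0,0],[0,0,0],[0,0,0],[0,0,0],[0,0,0],[0,0,0]], translation=[[0,0,0],[0,0,0],[0,0,0],[0,0,0],[0,0,0],[0,0,0],[0,0,0],[0,0,0]], jaw=[0.5,0.4,0.35,0.3,0.2,0.1,0.1,0.1], squeeze=25)

```text
clock: 20.75
position: [0.5757, 0.0546, 0.0168]
ee_rot: [1.0, -0.0, 0.0, 0.0]
ft_force: [-0.9, -0.6, 6.1]
grip_width: 0.282
grasp_force: 24.5
```

jog_arm(dr=[[0,0,0],[0,0,0],[0,0,0],[0,0,0],[0,0,0],[0,0,0],[0,0,0],[0,0,0],[0,0,0],[0,0,0]], translation=[[0,0,-0.2],[0,0,-0.6],[0,0,-1],[0,0,-1],[0,0,-1],[0,0,-1],[0,0,-1],[0,0.4,-0.6],[-0.17,0.9,0],[-0.17,1,0]], jaw=[0.1,0.1,0.1,0.1,0.1,0.1,0.1,0.1,0.1,0.1])

```text
clock: 21.75
position: [0.5667, -0.0037, 0.1772]
ee_rot: [1.0, 0.001, 0.0, 0.0]
ft_force: [0.1, 0.3, -0.8]
grip_width: 0.288
grasp_force: 24.6
```

jog_arm(dr=[[0,0,0],[0,0,0],[0,0,0],[0,0,0],[0,0,0],[0,0,0],[0,0,0],[0,0,0],[0,0,0],[0,0,0]], translation=[[-0.17,1,0],[-0.17,1,0],[-0.17,1,0],[-0.17,1,0],[-0.17,1,0],[-0.17,1,0],[-0.17,1,0],[-0.17,1,0],[-0.17,1,0],[-0.17,1,0]], jaw=[0.1,0.1,0.1,0.1,0.1,0.1,0.1,0.1,0.1,0.1])

```text
clock: 22.75
position: [0.5234, -0.2546, 0.1765]
ee_rot: [1.0, -0.0, -0.0, 0.0]
ft_force: [-0.1, -0.4, -1.0]
grip_width: 0.286
grasp_force: 24.6
```

jog_arm(dr=[[0,0,0],[0,0,0],[0,0,0],[0,0,0],[0,0,0],[0,0,0]], translation=[[-0.17,1,0],[-0.17,1,0],[-0.17,1,0],[-0.08,0.8,0],[0,0,0],[0,0,0]], jaw=[0.1,0.1,0.1,0.1,0.1,0.1])

```text
clock: 23.35
position: [0.509, -0.3483, 0.1763]
ee_rot: [1.0, -0.001, -0.0, -0.0]
ft_force: [-0.4, 0.6, 0.7]
grip_width: 0.287
grasp_force: 24.6
```

```bash
python3 - <<'E'
from h import *
o=manip.get_obs();print(o["position"],o["grip_width"],o["grasp_force"])
a=np.linspace(0,2*np.pi,60);ims=[]
for n in "wrist","side":
    c=optics.camera(n);im=c["color"].copy()
    for x,y,z,r,k in((.510,-.348,.135,.030,(0,0,255)),(.510,-.348,.0,.045,(0,255,0))):
        p=proj(c,np.c_[x+r*np.cos(a),y+r*np.sin(a),0*a+z]);cv2.polylines(im,[p.round().astype(int)],True,k,1)
    ims.append(im[30:400,120:520] if n=="wrist" else im[30:,200:600])
cv2.imwrite("pics/wj.png",np.hstack(ims)[:,:,::-1])
E
```

```text
[ 0.50899383 -0.34825592  0.17627612] 0.2868949221656319 24.618917313055135
```

View pics/wj.png

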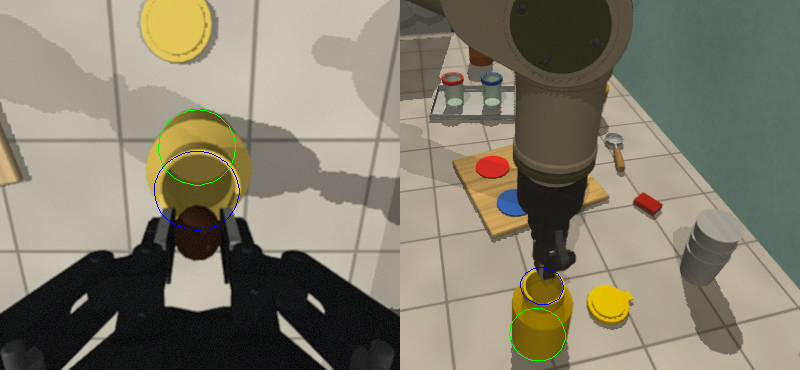

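In the wrist view the neck ring (197,190) matches the overlay, the nutmeg is held at (197,232), and the side view agrees. Lower a little and release.

jog_arm(dr=[[0,0,0],[0,0,0],[0,0,0],[0,0,0],[0,0,0],[0,0,0],[0,0,0],[0,0,0],[0,0,0],[0,0,0]], translation=[[0,0,0.6],[0,0,0.6],[0,0,0],[0,0,0],[0,0,0],[0,0,0],[0,0,0],[0,0,0],[0,0,-0.6],[0,0,-1]], jaw=[0.1,0.1,0.1,0.1,0.7,0.7,0.7,0.7,0.7,0.7])

```text
clock: 24.45
position: [0.5088, -0.3475, 0.1862]
ee_rot: [1.0, -0.0, -0.001, -0.001]
ft_force: [-0.2, -0.8, 0.4]
grip_width: 0.706
grasp_force: 0.0
```

```bash
python3 - <<'E'
from h import *
o=manip.get_obs();print(o["position"],o["grip_width"],o["grasp_force"])
c=optics.camera("wrist")
cv2.imwrite("pics/wj2.png",c["color"][100:300,200:440,::-1])
print(np.array([.5855,-.0245])-o["position"][:2])
E
```

```text
[ 0.50878508 -0.34752837  0.18622935] 0.7063826396534303 0.0
[0.07671492 0.32302837]
```

View pics/wj2.png

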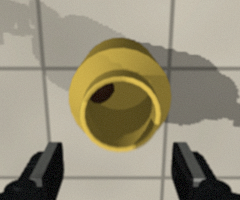

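The plain nutmeg lies inside the jar at (103,93). Now the mace nutmeg.

jog_arm(dr=[[0,0,0],[0,0,0],[0,0,0],[0,0,0],[0,0,0],[0,0,0],[0,0,0],[0,0,0],[0,0,0],[0,0,0]], translation=[[0.2,-0.5,0],[0.2,-0.9,0],[0.24,-1,0],[0.24,-1,0],[0.24,-1,0],[0.24,-1,0],[0.24,-1,0],[0.24,-1,0],[0.24,-1,0],[0.24,-1,0]], jaw=[0.7,0.7,0.7,0.7,0.7,0.7,0.7,0.7,0.7,0.7])

```text
clock: 25.5
position: [0.5676, -0.1108, 0.1865]
ee_rot: [1.0, 0.0, -0.0, -0.0]
ft_force: [0.9, 0.1, -0.9]
grip_width: 0.7
grasp_force: 0.0
```

jog_arm(dr=[[0,0,0],[0,0,0],[0,0,0],[0,0,0],[0,0,0],[0,0,0]], translation=[[0.24,-1,0],[0.24,-1,0],[0.24,-1,0],[0.03,-0.52,0],[0,0,0],[0,0,0]], jaw=[0.7,0.7,0.7,0.7,0.7,0.7])

```text
clock: 26.1
position: [0.5861, -0.0258, 0.1862]
ee_rot: [1.0, -0.0, -0.0, 0.0]
ft_force: [-0.9, -1.3, -0.6]
grip_width: 0.703
grasp_force: 0.0
```

```bash
python3 - <<'E'
from h import *
o=manip.get_obs();print(o["position"])
c=optics.camera("wrist");im=c["color"]
m=mask(im,"red");m[:,:]=m; print(blobs(m,20)); p=proj(c,[[.5855,-.0245,.027]]);print(p)
x,y=p[0].astype(int);pa=im[y-40:y+40,x-40:x+40]
b=cv2.resize(pa,None,fx=5,fy=5);cv2.circle(b,(200,200),3,(0,255,0),-1)
cv2.imwrite("pics/m.png",b[:,:,::-1])
E
```

```text
[ 0.58605748 -0.0258187   0.18624675]
[([301, 172, 25, 23], 147, [313.0, 184.3]), ([210, 209, 64, 54], 2313, [240.2, 233.3])]
[[315.45701453 183.49358109]]
```

View pics/m.png

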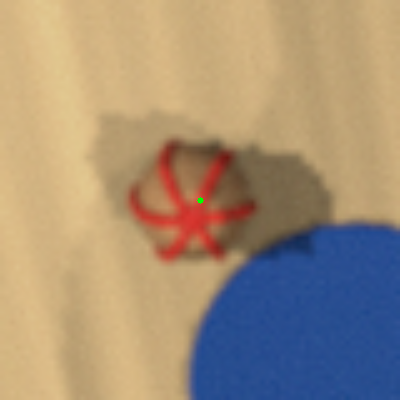

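The mace nutmeg is at crop (193,200), about 1 mm left of my estimate. Descend with a small correction.

jog_arm(dr=[[0,0,0],[0,0,0],[0,0,0],[0,0,0],[0,0,0],[0,0,0],[0,0,0],[0,0,0],[0,0,0],[0,0,0]], translation=[[0,-0.1,1],[0,0,1],[0,0,1],[0,0,1],[0,0,1],[0,0,1],[0,0,0.4],[0,0,0.3],[0,0,0.08],[0,0,0]], jaw=[0.7,0.7,0.7,0.7,0.7,0.7,0.7,0.7,0.7,0.7])

```text
clock: 27.15
position: [0.5868, -0.0227, 0.0175]
ee_rot: [1.0, -0.0, 0.0, 0.0]
ft_force: [-1.0, -0.6, -0.1]
grip_width: 0.698
grasp_force: 0.0
```

jog_arm(dr=[[0,0,0],[0,0,0],[0,0,0],[0,0,0],[0,0,0],[0,0,0],[0,0,0],[0,0,0]], translation=[[0,0,0],[0,0,0],[0,0,0],[0,0,0],[0,0,0],[0,0,0],[0,0,0],[0,0,0]], jaw=[0.5,0.4,0.35,0.3,0.2,0.1,0.1,0.1])

```text
clock: 27.95
position: [0.5867, -0.0224, 0.0173]
ee_rot: [1.0, -0.0, 0.0, 0.0]
ft_force: [-0.4, -0.4, 5.6]
grip_width: 0.289
grasp_force: 24.5
```

jog_arm(dr=[[0,0,0],[0,0,0],[0,0,0],[0,0,0],[0,0,0],[0,0,0],[0,0,0],[0,0,0],[0,0,0],[0,0,0]], translation=[[0,0,-0.2],[0,0,-0.6],[0,0,-1],[0,0,-1],[0,0,-1],[0,0,-1],[0,0,-1],[-0.1,0.4,-0.6],[-0.25,0.9,0],[-0.25,1,0]], jaw=[0.1,0.1,0.1,0.1,0.1,0.1,0.1,0.1,0.1,0.1])

```text
clock: 28.95
position: [0.5711, -0.0807, 0.1777]
ee_rot: [1.0, 0.001, 0.0, 0.0]
ft_force: [-0.2, 0.2, -0.3]
grip_width: 0.287
grasp_force: 24.6
```

jog_arm(dr=[[0,0,0],[0,0,0],[0,0,0],[0,0,0],[0,0,0],[0,0,0],[0,0,0],[0,0,0],[0,0,0],[0,0,0]], translation=[[-0.25,1,0],[-0.25,1,0],[-0.25,1,0],[-0.25,1,0],[-0.25,1,0],[-0.25,1,0],[-0.25,1,0],[-0.25,1,0],[-0.25,1,0],[-0.22,1,0]], jaw=[0.1,0.1,0.1,0.1,0.1,0.1,0.1,0.1,0.1,0.1])

```text
clock: 29.95
position: [0.5083, -0.3316, 0.1771]
ee_rot: [1.0, -0.0, -0.0, 0.0]
ft_force: [0.6, -0.2, -1.0]
grip_width: 0.285
grasp_force: 24.6
```

jog_arm(dr=[[0,0,0],[0,0,0],[0,0,0],[0,0,0]], translation=[[0,0.5,0],[0,0.22,0],[0,0,0],[0,0,0]], jaw=[0.1,0.1,0.1,0.1])

```text
clock: 30.35
position: [0.5102, -0.3465, 0.1768]
ee_rot: [1.0, 0.001, 0.0, -0.0]
ft_force: [1.1, 1.2, 0.5]
grip_width: 0.285
grasp_force: 24.6
```

jog_arm(dr=[[0,0,0],[0,0,0],[0,0,0],[0,0,0],[0,0,0],[0,0,0],[0,0,0],[0,0,0],[0,0,0],[0,0,0]], translation=[[0,0,0.6],[0,0.04,0.6],[0,0,0],[0,0,0],[0,0,0],[0,0,0],[0,0,0],[0,0,0],[0,0,-0.6],[0,0,-1]], jaw=[0.1,0.1,0.1,0.1,0.7,0.7,0.7,0.7,0.7,0.7])

```text
clock: 31.35
position: [0.5088, -0.3485, 0.1867]
ee_rot: [1.0, -0.0, -0.001, -0.001]
ft_force: [-0.2, -0.1, 0.2]
grip_width: 0.703
grasp_force: 0.0
```

```bash
python3 - <<'E'
from h import *
o=manip.get_obs();print(o["position"],o["grip_width"])
c=optics.camera("wrist");w=c["color"][100:300,200:440]
t=optics.camera("top");X1,Y1=.65,.5
s=optics.camera("side")["color"][60:200,180:380]
cv2.imwrite("pics/wj3.png",np.hstack([cv2.resize(w,(480,400)),cv2.resize(s,(320,400))])[:,:,::-1])
# glasses on tray: rim fits from top view (z=.091)
from scipy.optimize import least_squares
for n in (t,optics.camera("side")):
  for col,g in (("red",(.4585,.383)),("blue",(.5665,.3597))):
    g=np.array(g);m=mask(rect(n,.091,.35,X1,.2,Y1),col)
    cs=cv2.findContours(m,cv2.RETR_EXTERNAL,cv2.CHAIN_APPROX_NONE)[0]
    w=toward(np.concatenate([k[:,0] for k in cs]),X1,Y1)
    C=(-n["R"].T@n["t"])[:2]
    D=np.linalg.norm(w-g,axis=1);w=w[(abs(D-.029)<.009)&((w-g)@(g-C)>0)]
    f=least_squares(lambda q:np.linalg.norm(w-q,axis=1)-.029,g,loss="soft_l1",f_scale=.0015);print(col,f.x.round(4),len(w))
E
```

```text
[ 0.50878635 -0.34852595  0.18672637] 0.7033965138120739
red [0.4568 0.3817] 21
blue [0.5637 0.361 ] 110
red [0.4574 0.382 ] 43
blue [0.5652 0.3629] 32
```

View pics/wj3.png

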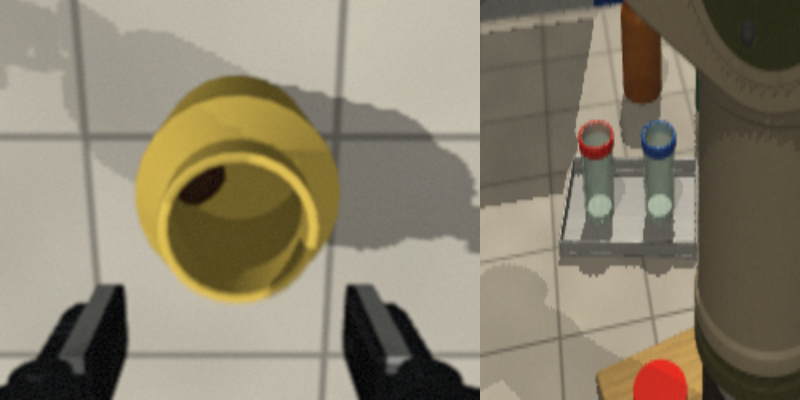

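The plain nutmeg shows at (200,185); mace isn't visible from this angle. Both glasses stand on the tray at (597,170) and (659,170). I'll move the camera straight over the mouth to check.

jog_arm(dr=[[0,0,0],[0,0,0],[0,0,0],[0,0,0],[0,0,0]], translation=[[-0.8,0,0],[-1,0,0],[-1,0,0],[-0.3,0,0],[0,0,0]], jaw=[0.8,0.9,1,1,1])

```text
clock: 32.05
position: [0.4313, -0.3492, 0.1869]
ee_rot: [1.0, -0.001, -0.0, 0.0]
ft_force: [-0.5, 0.7, 0.7]
grip_width: 0.999
grasp_force: 0.0
```

```bash
python3 - <<'E'
from h import *
o=manip.get_obs();print(o["position"])
c=optics.camera("wrist");x,y=proj(c,[[.51,-.348,.135]])[0].astype(int);print(x,y)
w=c["color"][max(0,y-70):y+70,x-100:x+100]
cv2.imwrite("pics/wj4.png",cv2.convertScaleAbs(cv2.resize(w,None,fx=3,fy=3),alpha=1.8)[:,:,::-1])
E
```

```text
[ 0.43128692 -0.34924804  0.18689657]
314 107
```

View pics/wj4.png

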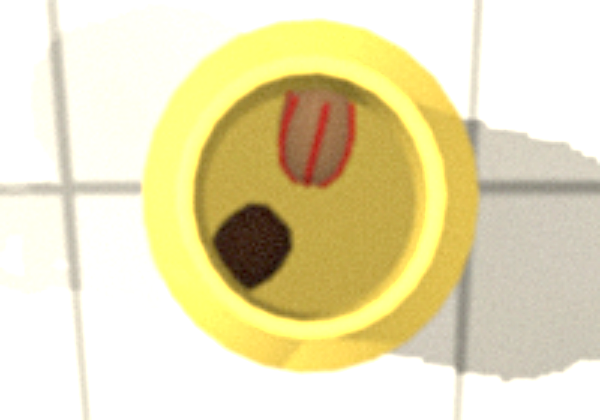

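Both nutmegs lie in the jar: mace at (315,140), plain at (252,245). Now the glasses go back, blue first.

jog_arm(dr=[[0,0,0],[0,0,0],[0,0,0],[0,0,0],[0,0,0],[0,0,0],[0,0,0],[0,0,0],[0,0,0],[0,0,0]], translation=[[0.19,-0.7,0],[0.19,-1,0],[0.19,-1,0],[0.19,-1,0],[0.19,-1,0],[0.19,-1,0],[0.19,-1,0],[0.19,-1,0],[0.19,-1,0],[0.19,-1,0]], jaw=[1,1,1,1,1,1,1,1,1,1])

```text
clock: 33.1
position: [0.4807, -0.1043, 0.1869]
ee_rot: [1.0, 0.001, 0.0, -0.0]
ft_force: [0.3, -0.5, 1.6]
grip_width: 1.002
grasp_force: 0.0
```

jog_arm(dr=[[0,0,0],[0,0,0],[0,0,0],[0,0,0],[0,0,0],[0,0,0],[0,0,0],[0,0,0],[0,0,0],[0,0,0]], translation=[[0.19,-1,0],[0.19,-1,0],[0.19,-1,0],[0.19,-1,0],[0.19,-1,0],[0.19,-1,0],[0.19,-1,0],[0.19,-1,0],[0.19,-1,0],[0.19,-1,0]], jaw=[1,1,1,1,1,1,1,1,1,1])

```text
clock: 34.1
position: [0.5277, 0.146, 0.1868]
ee_rot: [1.0, 0.001, 0.0, -0.001]
ft_force: [1.0, 0.1, -0.8]
grip_width: 1.003
grasp_force: 0.0
```

jog_arm(dr=[[0,0,0],[0,0,0],[0,0,0],[0,0,0],[0,0,0],[0,0,0],[0,0,0],[0,0,0],[0,0,0],[0,0,0]], translation=[[0.19,-1,0],[0.19,-1,0],[0.19,-1,0],[0.19,-1,0],[0.19,-1,0],[0.19,-1,0],[0.19,-1,0],[0.19,-1,0],[0.05,-0.7,0],[0,0,0]], jaw=[1,1,1,1,1,1,1,1,1,1])

```text
clock: 35.1
position: [0.5649, 0.3654, 0.186]
ee_rot: [1.0, 0.002, -0.001, -0.001]
ft_force: [-1.0, 0.0, -0.4]
grip_width: 0.997
grasp_force: 0.0
```

```bash
cat > rim.py <<'E'
from h import *
from scipy.optimize import least_squares
def rim(n,col,g,z=.091,half=True):
    g=np.array(g);c=optics.camera(n);X1,Y1=g+.06
    m=mask(rect(c,z,g[0]-.06,X1,g[1]-.06,Y1),col)
    w=toward(np.concatenate([k[:,0] for k in cv2.findContours(m,cv2.RETR_EXTERNAL,cv2.CHAIN_APPROX_NONE)[0]]),X1,Y1)
    C=(-c["R"].T@c["t"])[:2];D=np.linalg.norm(w-g,axis=1)
    w=w[(abs(D-.029)<.009)&((w-g)@(g-C)>0)]
    f=least_squares(lambda q:np.linalg.norm(w-q,axis=1)-.029,g,loss="soft_l1",f_scale=.0015);return f.x.round(4),len(w),abs(f.fun).mean().round(4)
E
python3 -c "
from rim import *
o=manip.get_obs();print(o['position'],o['ee_rot'],o['joint_pos'].round(2))
print(rim('wrist','blue',(.5655,.3605)),rim('wrist','red',(.458,.382)),rim('side','blue',(.5655,.3605)))"
```

```text
[0.56494432 0.36541526 0.18601466] [ 0.99999644  0.00210122 -0.00104049 -0.00127261] [-0.17  0.55 -0.68  1.35  0.34  1.36 -2.42]
(array([0.5641, 0.3628]), 85, np.float64(0.0003)) (array([0.4577, 0.384 ]), 65, np.float64(0.0002)) (array([0.5649, 0.3627]), 41, np.float64(0.0008))
```

jog_arm(dr=[[0,0,0],[0,0,0],[0,0,0],[0,0,0],[0,0,0],[0,0,0],[0,0,0],[0,0,0],[0,0,0]], translation=[[0,0,0.5],[0,0,1],[0,0,1],[0,0,1],[0,0,0.9],[0,0,0.5],[0,0,0.2],[0,0,0],[0,0,0]], jaw=[1,1,1,1,1,1,1,1,1])

```text
clock: 36.15
position: [0.5669, 0.3613, 0.0604]
ee_rot: [1.0, -0.0, 0.001, -0.0]
ft_force: [-0.1, 0.3, 1.9]
grip_width: 1.005
grasp_force: 0.0
```

jog_arm(dr=[[0,0,0],[0,0,0],[0,0,0],[0,0,0],[0,0,0],[0,0,0],[0,0,0]], translation=[[0,0,0],[0,0,0],[0,0,0],[0,0,0],[0,0,0],[0,0,0],[0,0,0]], jaw=[0.7,0.6,0.5,0.5,0.5,0.5,0.5], squeeze=30)

```text
clock: 36.85
position: [0.5669, 0.3615, 0.0604]
ee_rot: [1.0, -0.0, 0.001, -0.0]
ft_force: [-0.3, 0.0, 6.8]
grip_width: 0.654
grasp_force: 31.5
```

jog_arm(dr=[[0,0,0],[0,0,0],[0,0,0],[0,0,0],[0,0,0],[0,0,0],[0,0,0],[0,0,0],[0,0,0],[0,0,0]], translation=[[0,0,-0.2],[0,0,-0.6],[0,0,-1],[0,0,-1],[0,0,-1],[0,0,-1],[0,0,-0.4],[0,0.5,0],[0,0.8,0],[-0.08,1,0]], jaw=[0.5,0.5,0.5,0.5,0.5,0.5,0.5,0.5,0.5,0.5])

```text
clock: 37.85
position: [0.5636, 0.3022, 0.1875]
ee_rot: [1.0, 0.0, -0.001, 0.001]
ft_force: [0.5, -0.3, -1.7]
grip_width: 0.658
grasp_force: 32.4
```

jog_arm(dr=[[0,0,0],[0,0,0],[0,0,0],[0,0,0],[0,0,0],[0,0,0],[0,0,0],[0,0,0],[0,0,0],[0,0,0]], translation=[[-0.08,1,0],[-0.08,1,0],[-0.08,1,0],[-0.08,1,0],[-0.08,1,0],[-0.08,1,0],[-0.08,1,0],[-0.08,1,0],[-0.08,1,0],[-0.08,1,0]], jaw=[0.5,0.5,0.5,0.5,0.5,0.5,0.5,0.5,0.5,0.5])

```text
clock: 38.85
position: [0.5431, 0.0513, 0.1878]
ee_rot: [1.0, -0.001, -0.001, 0.0]
ft_force: [0.7, 1.0, -1.9]
grip_width: 0.654
grasp_force: 32.4
```

jog_arm(dr=[[0,0,0],[0,0,0],[0,0,0],[0,0,0],[0,0,0],[0,0,0],[0,0,0],[0,0,0]], translation=[[-0.08,1,0],[-0.08,1,0],[-0.08,1,0],[0,0.8,0],[0,0.5,0],[0,0.27,0],[0,0,0],[0,0,0]], jaw=[0.5,0.5,0.5,0.5,0.5,0.5,0.5,0.5])

```text
clock: 39.65
position: [0.5383, -0.0596, 0.1891]
ee_rot: [1.0, 0.0, -0.0, -0.0]
ft_force: [0.7, 1.0, -2.0]
grip_width: 0.657
grasp_force: 32.3
```

```bash
python3 -c "
from rim import *
o=manip.get_obs();print(o['position'])
z=o['position'][2]-.0574+.088
print([rim(n,'blue',(.538,-.0605),z) for n in ('side','side')])"
```

```text
[ 0.53825649 -0.05962788  0.18910843]
[(array([ 0.5371, -0.0582]), 36, np.float64(0.0009)), (array([ 0.5372, -0.058 ]), 30, np.float64(0.0008))]
```

jog_arm(dr=[[0,0,0],[0,0,0],[0,0,0],[0,0,0],[0,0,0],[0,0,0],[0,0,0],[0,0,0],[0,0,0]], translation=[[0.03,0.03,0.5],[0,0,1],[0,0,1],[0,0,1],[0,0,0.5],[0,0,0.3],[0,0,0.1],[0,0,0],[0,0,0]], jaw=[0.5,0.5,0.5,0.5,0.5,0.5,0.5,0.5,0.5])

```text
clock: 40.65
position: [0.5397, -0.0615, 0.0802]
ee_rot: [1.0, -0.0, 0.001, 0.0]
ft_force: [0.5, 0.0, -1.9]
grip_width: 0.656
grasp_force: 32.4
```

jog_arm(dr=[[0,0,0],[0,0,0],[0,0,0]], translation=[[0,0,0.08],[0,0,0.05],[0,0,0]], jaw=[0.5,0.5,0.5])

```text
clock: 40.95
position: [0.5391, -0.0615, 0.0761]
ee_rot: [1.0, -0.0, 0.0, 0.0]
ft_force: [0.5, 0.1, -1.3]
grip_width: 0.654
grasp_force: 32.4
```

jog_arm(dr=[[0,0,0],[0,0,0]], translation=[[0,0,0.05],[0,0,0]], jaw=[0.5,0.5])

```text
clock: 41.15
position: [0.539, -0.0614, 0.0747]
ee_rot: [1.0, -0.0, -0.0, 0.0]
ft_force: [-0.3, 0.4, -1.8]
grip_width: 0.653
grasp_force: 32.4
```

jog_arm(dr=[[0,0,0],[0,0,0]], translation=[[0,0,0.06],[0,0,0]], jaw=[0.5,0.5])

```text
clock: 41.35
position: [0.539, -0.0614, 0.0731]
ee_rot: [1.0, -0.0, -0.0, 0.0]
ft_force: [-0.0, -0.2, -2.3]
grip_width: 0.657
grasp_force: 32.4
```

jog_arm(dr=[[0,0,0],[0,0,0]], translation=[[0,0,0.04],[0,0,0]], jaw=[0.5,0.5])

```text
clock: 41.55
position: [0.5392, -0.0614, 0.0724]
ee_rot: [1.0, -0.0, 0.0, 0.0]
ft_force: [-0.5, 0.2, -0.8]
grip_width: 0.654
grasp_force: 32.4
```

One more small step, release, lift.

jog_arm(dr=[[0,0,0],[0,0,0]], translation=[[0,0,0.04],[0,0,0]], jaw=[0.5,0.5])

```text
clock: 41.75
position: [0.5398, -0.0614, 0.0723]
ee_rot: [1.0, 0.0, 0.001, 0.0]
ft_force: [-1.9, -0.1, 8.0]
grip_width: 0.651
grasp_force: 32.8
```

jog_arm(dr=[[0,0,0],[0,0,0],[0,0,0],[0,0,0],[0,0,0],[0,0,0],[0,0,0],[0,0,0],[0,0,0],[0,0,0]], translation=[[0,0,0],[0,0,0],[0,0,0],[0,0,0],[0,0,0],[0,0,-0.3],[0,0,-1],[0,0,-1],[0,0,-1],[0,0,-1]], jaw=[0.72,0.8,0.9,1,1,1,1,1,1,1])

```text
clock: 42.75
position: [0.5391, -0.0613, 0.1805]
ee_rot: [1.0, 0.0, 0.0, 0.0]
ft_force: [0.6, 0.2, 0.4]
grip_width: 1.002
grasp_force: 0.0
```

```bash
python3 -c "
from rim import *
o=manip.get_obs();p=o['position'];print(p)
print([rim(n,'blue',(.538,-.0605),.103) for n in ('side','wrist')],rim('side','red',(.458,.382)))
print(((np.array([.458,.383])-p[:2])/.025).round(2))"
```

```text
[ 0.53905388 -0.06129782  0.18045082]
[(array([ 0.5378, -0.0604]), 73, np.float64(0.0005)), (array([ 0.5375, -0.0598]), 84, np.float64(0.0003))] (array([0.4573, 0.3817]), 47, np.float64(0.0009))
[-3.24 17.77]
```

Blue is centred to about 1 mm. Now red.

jog_arm(dr=[[0,0,0],[0,0,0],[0,0,0],[0,0,0],[0,0,0],[0,0,0],[0,0,0],[0,0,0],[0,0,0],[0,0,0]], translation=[[-0.2,-0.6,0],[-0.2,-1,0],[-0.2,-1,0],[-0.2,-1,0],[-0.2,-1,0],[-0.2,-1,0],[-0.2,-1,0],[-0.2,-1,0],[-0.2,-1,0],[-0.2,-1,0]], jaw=[1,1,1,1,1,1,1,1,1,1])

```text
clock: 43.9
position: [0.4873, 0.1804, 0.1778]
ee_rot: [1.0, 0.0, -0.001, 0.0]
ft_force: [-0.5, 0.7, -1.0]
grip_width: 1.002
grasp_force: 0.0
```

jog_arm(dr=[[0,0,0],[0,0,0],[0,0,0],[0,0,0],[0,0,0],[0,0,0],[0,0,0],[0,0,0],[0,0,0],[0,0,0]], translation=[[-0.2,-1,0],[-0.2,-1,0],[-0.2,-1,0],[-0.2,-1,0],[-0.2,-1,0],[-0.2,-1,0],[-0.04,-1,0],[0,-0.8,0],[0,-0.37,0],[0,0,0]], jaw=[1,1,1,1,1,1,1,1,1,1])

```text
clock: 44.9
position: [0.4565, 0.3841, 0.178]
ee_rot: [1.0, 0.001, -0.001, 0.0]
ft_force: [0.1, -0.0, -0.4]
grip_width: 0.999
grasp_force: 0.0
```

jog_arm(dr=[[0,0,0],[0,0,0],[0,0,0]], translation=[[0,0,0.5],[0,0,0.7],[0,0,0]], jaw=[1,1,1])

```text
clock: 45.2
position: [0.4576, 0.3803, 0.1458]
ee_rot: [1.0, -0.001, -0.001, 0.002]
ft_force: [-0.4, -0.3, 0.8]
grip_width: 1.002
grasp_force: 0.0
```

jog_arm(dr=[[0,0,0],[0,0,0],[0,0,0],[0,0,0],[0,0,0],[0,0,0],[0,0,0]], translation=[[0,-0.03,0.6],[0,0,1],[0,0,1],[0,0,0.6],[0,0,0.2],[0,0,0],[0,0,0]], jaw=[1,1,1,1,1,1,1])

```text
clock: 45.9
position: [0.4586, 0.3841, 0.0648]
ee_rot: [1.0, -0.0, 0.001, -0.0]
ft_force: [-1.4, -0.3, 0.6]
grip_width: 0.997
grasp_force: 0.0
```

jog_arm(dr=[[0,0,0],[0,0,0],[0,0,0],[0,0,0],[0,0,0],[0,0,0],[0,0,0]], translation=[[0,0,0],[0,0,0],[0,0,0],[0,0,0],[0,0,0],[0,0,0],[0,0,0]], jaw=[0.7,0.6,0.5,0.5,0.5,0.5,0.5])

```text
clock: 46.6
position: [0.4586, 0.384, 0.0649]
ee_rot: [1.0, -0.0, 0.001, -0.0]
ft_force: [-0.7, -1.5, 5.0]
grip_width: 0.653
grasp_force: 31.1
```

The grip is about 7 mm high on the rim, so I regrip lower.

jog_arm(dr=[[0,0,0],[0,0,0],[0,0,0],[0,0,0],[0,0,0],[0,0,0],[0,0,0]], translation=[[0,0,0],[0,0,0],[0,0,0],[0,0,0],[0,0,0.15],[0,0,0.13],[0,0,0]], jaw=[0.72,0.8,0.9,1,1,1,1])

```text
clock: 47.3
position: [0.4578, 0.3833, 0.056]
ee_rot: [1.0, -0.0, -0.0, 0.0]
ft_force: [0.3, -0.3, 0.6]
grip_width: 0.999
grasp_force: 0.0
```

jog_arm(dr=[[0,0,0],[0,0,0],[0,0,0],[0,0,0],[0,0,0],[0,0,0],[0,0,0]], translation=[[0,0,0],[0,0,0],[0,0,0],[0,0,0],[0,0,0],[0,0,0],[0,0,0]], jaw=[0.7,0.6,0.5,0.5,0.5,0.5,0.5])

```text
clock: 48.0
position: [0.4583, 0.3838, 0.0571]
ee_rot: [1.0, -0.0, 0.0, -0.0]
ft_force: [-0.6, 0.5, 5.0]
grip_width: 0.653
grasp_force: 32.0
```

jog_arm(dr=[[0,0,0],[0,0,0],[0,0,0],[0,0,0],[0,0,0],[0,0,0],[0,0,0],[0,0,0],[0,0,0],[0,0,0]], translation=[[0,0,-0.2],[0,0,-0.6],[0,0,-1],[0,0,-1],[0,0,-0.4],[0.1,0.5,0],[0.2,0.87,0],[0.2,1,0],[0.2,1,0],[0.2,1,0]], jaw=[0.5,0.5,0.5,0.5,0.5,0.5,0.5,0.5,0.5,0.5])

```text
clock: 49.0
position: [0.4803, 0.2717, 0.1353]
ee_rot: [1.0, -0.0, -0.001, 0.001]
ft_force: [0.6, -0.0, -1.1]
grip_width: 0.653
grasp_force: 32.3
```

jog_arm(dr=[[0,0,0],[0,0,0],[0,0,0],[0,0,0],[0,0,0],[0,0,0],[0,0,0],[0,0,0],[0,0,0],[0,0,0]], translation=[[0.2,1,0],[0.2,1,0],[0.2,1,0],[0.2,1,0],[0.2,1,0],[0.2,1,0],[0.09,1,0],[0,0.8,0],[0,0.5,0],[0,0,0]], jaw=[0.5,0.5,0.5,0.5,0.5,0.5,0.5,0.5,0.5,0.5])

```text
clock: 50.0
position: [0.5123, 0.0643, 0.1359]
ee_rot: [1.0, -0.002, -0.001, 0.001]
ft_force: [-0.2, -0.3, -1.4]
grip_width: 0.658
grasp_force: 32.3
```

jog_arm(dr=[[0,0,0],[0,0,0],[0,0,0]], translation=[[0,0,0],[0,0,0],[0,0,0]], jaw=[0.5,0.5,0.5])

```text
clock: 50.3
position: [0.5127, 0.068, 0.1368]
ee_rot: [1.0, 0.001, -0.0, -0.0]
ft_force: [-0.4, -0.1, -2.1]
grip_width: 0.654
grasp_force: 32.3
```

```bash
python3 -c "
from rim import *
o=manip.get_obs();print(o['position'])
z=o['position'][2]-.054+.088
print([rim(n,'red',(.5125,.067),z) for n in ('side','wrist')])"
```

```text
[0.51271103 0.06795538 0.13675089]
[(array([0.5122, 0.0668]), 49, np.float64(0.0005)), (array([0.512 , 0.0677]), 138, np.float64(0.0005))]
```

Contact is expected at a TCP height of about 0.069, so go down 2.5 units, then probe.

jog_arm(dr=[[0,0,0],[0,0,0],[0,0,0],[0,0,0],[0,0,0],[0,0,0],[0,0,0]], translation=[[0,0.03,0.5],[0,0,0.9],[0,0,0.6],[0,0,0.3],[0,0,0.15],[0,0,0],[0,0,0]], jaw=[0.5,0.5,0.5,0.5,0.5,0.5,0.5])

```text
clock: 51.1
position: [0.5133, 0.0662, 0.0761]
ee_rot: [1.0, -0.0, 0.0, -0.0]
ft_force: [0.9, 0.3, -1.8]
grip_width: 0.653
grasp_force: 32.3
```

jog_arm(dr=[[0,0,0],[0,0,0]], translation=[[0,0,0.06],[0,0,0]], jaw=[0.5,0.5])

```text
clock: 51.3
position: [0.5131, 0.0661, 0.0744]
ee_rot: [1.0, -0.0, 0.0, 0.0]
ft_force: [-0.4, 0.2, -1.8]
grip_width: 0.651
grasp_force: 32.3
```

jog_arm(dr=[[0,0,0],[0,0,0]], translation=[[0,0,0.05],[0,0,0]], jaw=[0.5,0.5])

```text
clock: 51.5
position: [0.5128, 0.066, 0.0728]
ee_rot: [1.0, -0.0, 0.0, 0.0]
ft_force: [0.1, 0.5, -1.4]
grip_width: 0.655
grasp_force: 32.3
```

jog_arm(dr=[[0,0,0],[0,0,0]], translation=[[0,0,0.07],[0,0,0]], jaw=[0.5,0.5])

```text
clock: 51.7
position: [0.5127, 0.066, 0.0708]
ee_rot: [1.0, -0.0, -0.0, 0.0]
ft_force: [0.4, -0.8, -1.3]
grip_width: 0.652
grasp_force: 32.3
```

jog_arm(dr=[[0,0,0],[0,0,0]], translation=[[0,0,0.05],[0,0,0]], jaw=[0.5,0.5])

```text
clock: 51.9
position: [0.5128, 0.0661, 0.0696]
ee_rot: [1.0, -0.0, -0.0, 0.0]
ft_force: [0.9, 0.5, -0.7]
grip_width: 0.653
grasp_force: 32.3
```

jog_arm(dr=[[0,0,0],[0,0,0]], translation=[[0,0,0.04],[0,0,0]], jaw=[0.5,0.5])

```text
clock: 52.1
position: [0.5132, 0.0661, 0.0691]
ee_rot: [1.0, -0.0, 0.0, 0.0]
ft_force: [-1.2, 0.4, 3.0]
grip_width: 0.659
grasp_force: 32.5
```

Contact. Release and lift.

jog_arm(dr=[[0,0,0],[0,0,0],[0,0,0],[0,0,0],[0,0,0],[0,0,0],[0,0,0],[0,0,0],[0,0,0],[0,0,0]], translation=[[0,0,0],[0,0,0],[0,0,0],[0,0,0],[0,0,0],[0,0,-0.3],[0,0,-1],[0,0,-1],[0,0,-1],[0,0,-1]], jaw=[0.72,0.8,0.9,1,1,1,1,1,1,1])

```text
clock: 53.1
position: [0.5128, 0.0662, 0.178]
ee_rot: [1.0, 0.0, 0.0, -0.0]
ft_force: [-0.4, -0.5, 0.9]
grip_width: 0.998
grasp_force: 0.0
```

jog_arm(dr=[[0,0,0],[0,0,0],[0,0,0],[0,0,0],[0,0,0]], translation=[[0,0,-1],[0,0,-1],[0,0,0],[0,0,0],[0,0,0]], jaw=[1,1,1,1,1])

```text
clock: 53.6
position: [0.5124, 0.066, 0.2256]
ee_rot: [1.0, -0.0, -0.001, 0.0]
ft_force: [0.7, -0.5, 0.1]
grip_width: 1.001
grasp_force: 0.0
```

```bash
python3 -c "
from rim import *
print(manip.get_obs()['position'])
for n in ('side','wrist'): print(n,rim(n,'red',(.5125,.067),.103),rim(n,'blue',(.538,-.0605),.103))"
```

```text
[0.51238358 0.06600057 0.22559476]
side (array([0.5125, 0.0666]), 110, np.float64(0.0006)) (array([ 0.5375, -0.0602]), 90, np.float64(0.0006))
wrist (array([0.5115, 0.0669]), 84, np.float64(0.0002)) (array([ 0.537, -0.06 ]), 83, np.float64(0.0003))
```

Both glasses are centred on their coasters; handing in.

```bash
python3 -c "
from workcell import manip
print(manip.hand_in())"
```

```text
the job is handed in; nothing more can be done
None
```

The job is handed in at about 54 s (no verdict was returned): both nutmegs were seen in the jar, which was standing, and each glass is back on its own coaster, about 1–2 mm off centre by the cameras; the strainer was not touched.

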